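Refit the pump bay cover and lock its quarter-turn stud

ROBOT

A 6-joint arm with a two-finger parallel gripper is mounted at the origin on a cart in front of the work surface, level with it; the furniture and walls round the work are solid. World frame = base frame: x ahead of the robot, y to its left, z up, the work surface at z = 0. Lengths are in m, angles in rad, forces in N, time in s.
With the tool pointing down it reaches from about 0.275 to 0.825 m from the base axis. Payload 4.9 kg.
Tool frame: the origin (TCP) lies midway between the tips of the shut fingers; the grasp point (between the pads) lies 19 mm behind it (grip_point_offset is the distance from the TCP to the grasp point, in m); z points along the fingers, y is the line along which they close (so a half turn about z gives the same grasp; the last joint's range is limited). The gripper opens to 85 mm and grips with 20 to 120 N. Pads are 22 mm wide; open, the fingers measure 114 mm over their backs; the gripper's body (76 mm by 85 mm) begins 54 mm behind the grasp point. The pads swing forward as they close: fully open they stand 13 mm farther back than shut.
Start: joints at [0.994, 0.326, -0.193, 1.052, 0, 1.437], TCP at [0.236, 0.497, 0.21] pointing down, gripper open.
Joint ranges: [-2.65, 2.65], [-0.97, 1.79], [-1.3, 1.35], [-1.93, 2.1], [-1.47, 1.37], [-3.14, 3.14]. Speed limits (rad/s): [2.57, 2.57, 3.14, 3.14, 3.14, 3.14].

INTERFACE

Orientations are given as a rotation vector (axis times angle).
In Python, from cell import * gives the robot as it stands. Calls block until the motion is done:
- movep(position, orientation): joint-space move of the TCP to a pose.
- move_l(position, velocity=0.15, rot=None, until_force=None): straight line of the TCP; rot=None keeps the orientation; velocity is the mean speed in m/s. With until_force (N) it stops when the force on the tool has changed by that much, and returns True; else False.
- set_joints(angles): joint-space move.
- let_go() and grab(newtons=None): open the fingers fully, or close them until they stop; newtons is the grip in N (None keeps the last).
- sleep(seconds).
- ik(position, orientation): joint angles nearest the present ones, or None.
- get_state(): the state.
- grab_frame(name): name is "side" or "top" or "wrist"; returns a dict with "img" (480x640x3 uint8, red, green, blue), "fx", "fy", "cx", "cy" (pixels), "cam_to_world" (4x4, takes a point from camera to world coordinates); the wrist camera has in their place "T_tool_cam" (4x4, takes a point from camera to tool coordinates, whose origin is the TCP and whose axes are the flange's). Camera axes: x right, y down, z forward; pixel columns grow to the right and rows downward; lengths in m; the calibration is good to about 2 mm. A picture is of the moment at which its call begins: read the wrist's pose just before it. There is no depth.
A pose or a line that the arm cannot do raises MotionError and nothing moves.
- sign_off(): hands the job in; it is judged then, once.
Trained networks look in the newest picture that a camera, given by its name, has taken for a name from the list of things; names that differ only in an ending like _2 or _b are one class to them, and where a whole thing is asked for, a point or a joint stands for the part that bears it (a point fixed in the world has none). Each returns a list of dicts, best first, with "score" (0 to 1); they miss things now and then, are a little off and sometimes report something else, mostly with a low value. They report only what shows in the picture. A call takes as long as a camera call.
- spot_in(camera, name): "centre" ([column, row] in pixels, amid what is visible of it).
- silhouettes(camera, name): "mask" (480x640 bool, what is visible of it) and "centre" ([column, row] in pixels, amid what is visible of it).
- tip_of(camera, name): "centre" ([column, row] in pixels: a listed point, or the origin of a listed thing).
The state is a dict: "clock": time; "q": joint angles; "joint_velocities": joint speeds; "tau": joint torques, N m; "position": TCP position; "eef_rot": TCP orientation; "contact_force": force on the tool from outside, world axes, zero at the start; "wrist_torque": the same for the moment, N m; "finger_gap": opening from 0.0 (shut) to 1.0 (fully open); "grasp_force": force on a finger pad.
Only numpy, scipy, OpenCV 4.12 (cv2) and the standard library are available. Lean on these libraries where they do the work, as an engineer would, in place of code of your own. Each camera call takes 0.05 s, during which the arm holds its last target. There are 200 camera calls.

TASK

The pump module on the worktop stands open; put its loose cover back on and lock it. Lay the cover on the sloping face between the side guides, slide it down until its tongue is fully home under the rail at the bottom, then find the angle at which a light push lets the sprung wing stud's cross pin drop through the slot behind the cover, push it right in and turn it a quarter turn clockwise until it locks. Do not force the stud against the plate beside the slot; let go with the stud locked, and do not knock over or shift the white wash bottle, the small red-capped bottle or the roll of tape.

Things in the scene. Friction and masses are not known exactly. Their poses are not given: they have to be found in the camera images.
- case (a point): White desk case of the pump module, fixed; its place (left or right) and yaw differ; its sloping face looks roughly to the robot's left. Centre of its foot: 80 mm to its front, 105 mm to its back, 83 mm to either side; 128 mm high at the back. x to its back, y to its left, z up; yaw about -1.6 rad.
- deck: Sloping face of the case, 30 degrees from level. Origin 85 mm up, on the face, where the cover's origin lies when the cover is home (same axes then): x up the slope, y left, z square out. Open pump bay x -50 to 14, y -43 to 43 mm. Aluminium side guides at y +-56.3 mm, x -42 to 56, 10 mm high; from 4 mm up they flare out by 4.7 mm as lead-in; 1.3 mm play each side of the cover.
- pocket (a point): Closed end of the pocket under the rail at the bottom of the face, on the face, axes as deck (at its x -74 mm). The tongue slides in here towards -x: pocket 6.5 mm high, 66 mm wide, mouth 12 mm up the slope and flared to 9.5 mm high. Rail 88 mm wide, its top 11 mm off the face.
- slot (a point): Centre of the stud's steel receptacle in the face, axes as deck (at its x 38 mm): a round plate flush with the face, 3.5 mm thick, with a slot 23 x 7 mm through it. The slot lies along x but turned by up to 0.6 rad either way; that angle is not reported (it can be seen while the cover is off) and does not give.
- cover: Loose sheet-metal cover, a pan 120 x 110 mm, 12 mm high, 0.2 to 0.4 kg, lying on the worktop with its handle up, yaw -2.1 to -1.1 rad. Origin: centre of its underside (rim); z out of its outer side, x to the edge with the stud. The tongue is at the far edge.
- tongue (a point): Middle of the tip of the cover's tongue, at the level of the cover's underside, cover's axes: a flat plate 60 mm wide (y), 3 mm thick, sticking out 14 mm from the pan. Home, it touches pocket.
- handle (a point): Middle of the top of the cover's black bow handle, 40 mm above the underside, cover's axes: a bar 10 mm wide (y), 48 mm long (x), 8 mm thick, 20 mm of open space under it. Grip it across y. At x -26 mm in the cover's frame.
- wing (a point): Middle of the top of the stud's black wing, on the stud's axis (x 38, y 0 in the cover's frame). Wing 34 mm long (this point's x), 10 mm thick (y), 17 mm high, z out; top 36 mm above the pan's outer face with the stud out, less as it is pushed in. A cross pin, parallel to the wing, 18 mm long, 4 mm square, sits on the stem inside the pan, 2.5 mm clear of the underside.
- stud (a joint): Turn of the stud, rad: 0 with the wing along the cover's x, positive clockwise seen from outside; starts within 0.35 of 0, turns easily. Behind the slot, with the pin pushed past low ridges, it turns only clockwise, a quarter turn from the slot to a hard stop; let out there, it springs back 2.2 mm into a notch: locked. Let go half-way, the pin stays trapped under a ridge.
- stud_push (a joint): How far the stud is pushed in, m: 0 out, 0.0145 at its end. Spring 2 N at 0, 8.5 N at the end. Cover home: 0.0025 with the pin resting on the plate beside the slot, over 0.0122 to turn under the ridges, 0.010 locked. Push lightly while it rests on the plate: 10 N on the wing is plenty, over about 35 N is forcing it.
- wash_bottle: White wash bottle with a bent spout, 65 x 75 mm, 129 mm high, a bystander. Origin: centre of its underside, z up.
- tape_1: Roll of dark tape lying flat, 55 mm across, 19 mm high, a bystander. Origin: centre of its underside, z up.
- dropper_1: Small bottle with a red cap, 38 mm across, 92 mm high, a bystander. Origin: centre of its underside, z up.

How it is judged:
On the way, in this order (a step that is already met when the one before it is completed fails the run):
1. the cover lies home on the face: flat, between the guides, tongue under the rail (x of cover in the frame of deck between -0.004 and 0.004 m and y of cover in the frame of deck between -0.004 and 0.004 m and z of cover in the frame of deck between -0.003 and 0.003 m and angle between the z axis of cover and the z axis of deck, either way round below 0.06 rad and angle between the x axis of cover and the x axis of deck, either way round below 0.06 rad), for 0.2 s.
2. the stud is pushed in through the slot and under the ridges (value of joint stud_push above 0.0115 m).
At the end, for the whole second after the job is handed in: The cover is home on the face (within 4 mm along and across, 3 mm square to it, axes within 0.06 rad) and at rest, and the stud is locked: turned a quarter turn from the slot (stud 0.7 to 2.5 rad) and caught in the notch (stud_push 8.5 to 11.2 mm) (all of step 1 and value of joint stud_push between 0.0085 and 0.0112 m and value of joint stud between 0.7 and 2.5 rad and linear speed of cover below 0.02 m/s); the robot touches nothing.
It fails at once if the white wash bottle is knocked over or shifted by more than 20 mm (distance of wash_bottle from where it was at the start of the episode above 0.02 m or angle between wash_bottle's own z axis and vertical above 0.5 rad).
It fails at once if the red-capped bottle is knocked over or shifted by more than 20 mm (distance of dropper_1 from where it was at the start of the episode above 0.02 m or angle between dropper_1's own z axis and vertical above 0.5 rad).
It fails at once if the tape is shifted by more than 20 mm (distance of tape_1 from where it was at the start of the episode above 0.02 m).
It fails at once if the stud is forced: its pin, beside or in the mouth of the slot, is pressed on the receptacle with over 70 N (contact force between cover and deck above 70 N and value of joint stud_push between 0.0015 and 0.008 m).
It also fails if it takes over 58 s, if anything falls off the work surface, if the arm or the gripper's body presses on something with over 40 N, if the wrist force passes 120 N, or if a joint passes its speed limit or range.

## Working session

There is one attempt and no reset: what is moved stays moved. The work goes in short steps, each a Python script; the robot and the scene stay as the last script left them, time stands still between calls to the robot, and variables do not carry over. Pictures are saved under pics/ and viewed, at most 10 in all, crops included, and the job is handed in when it is done.

```bash
mkdir -p pics; ls; cat > h.py <<'E'
from cell import *
import numpy as np, cv2
from scipy.spatial.transform import Rotation as R
from scipy.optimize import least_squares
def snap(cam):
    s=get_state(); f=grab_frame(cam)
    if cam=="wrist":
        T=np.eye(4); T[:3,:3]=R.from_rotvec(s["eef_rot"]).as_matrix(); T[:3,3]=s["position"]
        f["T"]=T@np.array(f["T_tool_cam"])
    else: f["T"]=np.array(f["cam_to_world"])
    return f
def save(f,name): cv2.imwrite("pics/"+name,f["img"][:,:,::-1])
def ray(f,px):
    d=f["T"][:3,:3]@np.array([(px[0]-f["cx"])/f["fx"],(px[1]-f["cy"])/f["fy"],1]); return f["T"][:3,3],d/np.linalg.norm(d)
def atz(f,px,z):
    o,d=ray(f,px); return o+d*(z-o[2])/d[2]
def proj(f,p):
    c=np.linalg.inv(f["T"])@np.append(p,1); return np.array([f["cx"]+f["fx"]*c[0]/c[2],f["cy"]+f["fy"]*c[1]/c[2]])
E
python3 - <<'E'
from h import *
print({k:np.round(v,3) for k,v in get_state().items()})
names=["case","deck","pocket","slot","cover","tongue","handle","wing","wash_bottle","tape_1","dropper_1"]
fs={}
for c in ["side","top","wrist"]:
    f=fs[c]=snap(c); save(f,c+"0.png"); print(c,np.round(f["T"][:3,3],3),f["fx"])
    for n in names:
        r=tip_of(c,n)
        print(c,n,[(np.round(x["centre"]),round(x["score"],2)) for x in r[:2]], np.round(atz(f,r[0]["centre"],{"deck":.085,"slot":.104,"pocket":.048,"handle":.04,"wing":.048,"tongue":.0}.get(n,0)),3) if r else '')
E
```

```text
pics
{'clock': np.float64(0.0), 'q': array([ 0.994,  0.327, -0.194,  1.052, -0.   ,  1.437]), 'joint_velocities': array([ 0.001, -0.   ,  0.001,  0.001, -0.002,  0.   ]), 'tau': array([-1.0000e-03, -4.4340e+01,  2.6244e+01,  1.5000e-02, -0.0000e+00,
       -0.0000e+00]), 'position': array([0.235, 0.496, 0.209]), 'eef_rot': array([-6.900e-01, -3.064e+00,  3.000e-03]), 'contact_force': array([-0.987, -0.196,  0.02 ]), 'wrist_torque': array([-0.017, -0.04 , -0.004]), 'grasp_force': np.float64(0.0), 'finger_gap': np.float64(0.996)}
side [0.821 0.988 1.119] 547.4239251626971
side case [(array([284., 229.]), 0.82)] [ 0.505 -0.133  0.   ]
side deck [(array([284., 206.]), 0.55)] [ 0.499 -0.138  0.085]
side pocket [(array([281., 231.]), 0.59)] [ 0.525 -0.081  0.048]
side slot [(array([282., 192.]), 0.93)] [ 0.493 -0.178  0.104]
side cover [(array([317., 303.]), 0.96)] [0.5   0.158 0.   ]
side tongue [(array([322., 328.]), 0.72)] [0.515 0.235 0.   ]
side handle [(array([320., 302.]), 0.82)] [0.505 0.188 0.04 ]
side wing [(array([320., 284.]), 0.42)] [0.489 0.137 0.048]
side wash_bottle [(array
[... 607 characters left out ...]
, 235.]), 0.82), (array([374., 232.]), 0.74)] [0.515 0.234 0.   ]
top handle [(array([247., 236.]), 0.57)] [0.503 0.195 0.04 ]
top wing [(array([273., 245.]), 0.58)] [0.478 0.131 0.048]
top wash_bottle [(array([472., 281.]), 0.95)] [ 0.384 -0.369  0.   ]
top tape_1 [(array([180., 253.]), 0.52)] [0.472 0.373 0.   ]
top dropper_1 [(array([168., 212.]), 0.88)] [0.581 0.409 0.   ]
wrist [0.168 0.529 0.373] 358.3801610567732
wrist case [(array([316., 397.]), 0.75)] [0.463 0.39  0.   ]
wrist deck [] 
wrist pocket [] 
wrist slot [] 
wrist cover [] 
wrist tongue [] 
wrist handle [] 
wrist wing [] 
wrist wash_bottle [] 
wrist tape_1 [(array([316., 396.]), 0.81)] [0.462 0.39  0.   ]
wrist dropper_1 []
```

View pics/side0.png

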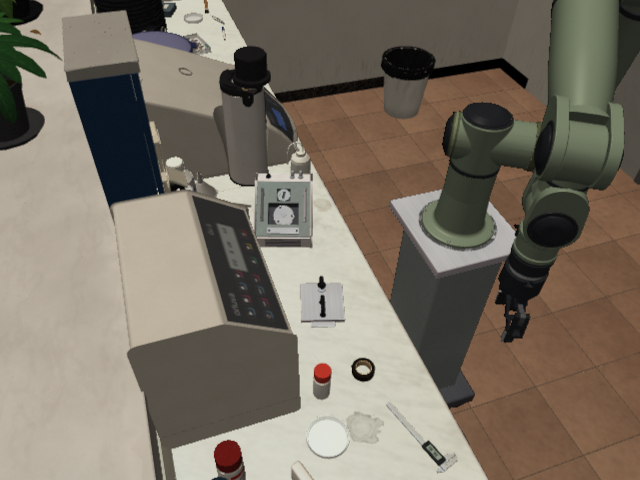

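View pics/top0.png

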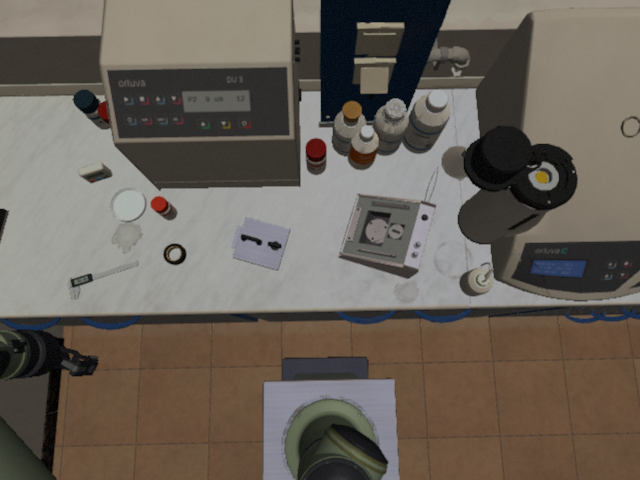

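```bash
cat >> h.py <<'E'
def frame(yaw,p,slope=0):
    """deck/cover-like frame: x yawed, sloping up by slope"""
    M=np.eye(4); M[:3,:3]=(R.from_euler('z',yaw)*R.from_euler('y',-slope)).as_matrix(); M[:3,3]=p; return M
FLIP=np.diag([1.,-1,-1])
def toolpose(F,p,turn=0,back=0):
    """tool z = -F.z, tool x = F.x turned clockwise by turn; TCP at local p"""
    Rm=F[:3,:3]@FLIP@R.from_euler('z',turn).as_matrix()
    return (F@np.append(p,1))[:3], R.from_matrix(Rm).as_rotvec()
E
python3 - <<'E'
from h import *
f=snap("wrist"); print(np.round(f["T_tool_cam"],3))
C=frame(-1.95,[.49,.165,0]); D=frame(-1.87,[.502,-.13,.085],np.pi/6)
for t in (0,np.pi):
    for n,F,p in [("cover",C,[-.026,0,.2]),("handle",C,[-.026,0,.02]),("deck",D,[0,0,.2]),("place",D,[-.026,0,.02]),("placehi",D,[.04,0,.1]),("wing",D,[.038,0,.03]),("winghi",D,[.038,0,.1])]:
        for dt in ((0,-.6,.6,1.57,2.17) if "wing" in n else (0,)):
            q=ik(*toolpose(F,p,t+dt)); print(round(t,1),n,dt,None if q is None else np.round(q,2))
E
```

```text
[[ 0.002 -0.957 -0.291  0.075]
 [ 1.     0.002  0.001 -0.   ]
 [-0.    -0.291  0.957 -0.163]
 [ 0.     0.     0.     1.   ]]
0 cover 0 [ 0.22  0.3  -0.25  1.02 -0.   -0.97]
0 handle 0 [ 0.22  0.5  -0.47  0.6  -0.   -0.97]
0 deck 0 [ 0.08  0.45 -0.    1.33 -0.48 -1.14]
0 place 0 [-0.03  0.54 -0.32  0.86 -0.5  -1.26]
0 placehi 0 [-0.06  0.41 -0.23  1.06 -0.51 -1.3 ]
0 wing 0 [-0.12  0.45 -0.35  0.87 -0.51 -1.37]
0 wing -0.6 [-0.12  0.45 -0.35  0.87 -0.51 -1.97]
0 wing 0.6 [-0.12  0.45 -0.35  0.87 -0.51 -0.77]
0 wing 1.57 [-0.12  0.45 -0.35  0.87 -0.51  0.2 ]
0 wing 2.17 [-0.12  0.45 -0.35  0.87 -0.51  0.8 ]
0 winghi 0 [-0.06  0.42 -0.23  1.06 -0.51 -1.29]
0 winghi -0.6 [-0.06  0.42 -0.23  1.06 -0.51 -1.89]
0 winghi 0.6 [-0.06  0.42 -0.23  1.06 -0.51 -0.69]
0 winghi 1.57 [-0.06  0.42 -0.23  1.06 -0.51  0.28]
0 winghi 2.17 [-0.06  0.42 -0.23  1.06 -0.51  0.88]
3.1 cover 0 [ 0.22  0.3  -0.25  1.02 -0.    2.17]
3.1 handle 0 [ 0.22  0.5  -0.47  0.6  -0.    2.17]
3.1 deck 0 [ 0.08  0.45 -0.    1.33 -0.48  2.  ]
3.1 place 0 [-0.03  0.54 -0.32  0.86 -0.5   1.88]
3.1 placehi 0 [-0.06  0.41 -0.23  1.06 -0.51  1.84]
3.1 wing 0 [-0.12  0.45 -0.35  0.87 -0.51  1.78]
3.1 wing -0.6 [-0.12  0.45 -0.35  0.87 -0.51  1.18]
3.1 wing 0.6 [-0.12  0.45 -0.35  0.87 -0.51  2.38]
3.1 wing 1.57 [-0.12  0.45 -0.35  0.87 -0.51 -2.94]
3.1 wing 2.17 [-0.12  0.45 -0.35  0.87 -0.51 -2.34]
3.1 winghi 0 [-0.06  0.42 -0.23  1.06 -0.51  1.85]
3.1 winghi -0.6 [-0.06  0.42 -0.23  1.06 -0.51  1.25]
3.1 winghi 0.6 [-0.06  0.42 -0.23  1.06 -0.51  2.45]
3.1 winghi 1.57 [-0.06  0.42 -0.23  1.06 -0.51 -2.87]
3.1 winghi 2.17 [-0.06  0.42 -0.23  1.06 -0.51 -2.27]
```

```bash
python3 - <<'E'
from h import *
import pickle
C=frame(-1.95,[.49,.165,0]); D=frame(-1.87,[.502,-.13,.085],np.pi/6)
out={}
for n,F,p,names in [("c",C,[0.01,0,.13],["cover","tongue","handle","wing"]),("d",D,[.015,0,.13],["deck","pocket","slot","case"])]:
    movep(*toolpose(F,p)); sleep(.2)
    f=snap("wrist"); save(f,n+"1.png"); out[n]=f
    for m in names:
        r=tip_of("wrist",m); print(m,[(np.round(x["centre"],1),round(x["score"],2)) for x in r[:2]],'pred',np.round(proj(f,F[:3,3]+F[:3,0]*{"tongue":-.074,"pocket":-.074,"slot":.038,"handle":-.026,"wing":.038}.get(m,0)+F[:3,2]*{"handle":.04,"wing":.048}.get(m,0))))
        out[n+m]=r
pickle.dump(out,open("look.pkl","wb")); print(get_state()["clock"])
E
```

```text
cover [(array([316.4, 228.6]), 0.86)] pred [315. 230.]
tongue [(array([322.9, 308.7]), 0.92)] pred [314. 308.]
handle [(array([316.8, 275. ]), 0.66)] pred [314. 277.]
wing [(array([311.3, 197.1]), 0.56)] pred [315. 197.]
deck [(array([311.8, 233.2]), 0.9)] pred [314. 235.]
pocket [(array([311.5, 309.2]), 0.87)] pred [314. 312.]
slot [(array([315.6, 190. ]), 0.57)] pred [315. 191.]
case [] pred [314. 235.]
5.775
```

View pics/c1.png

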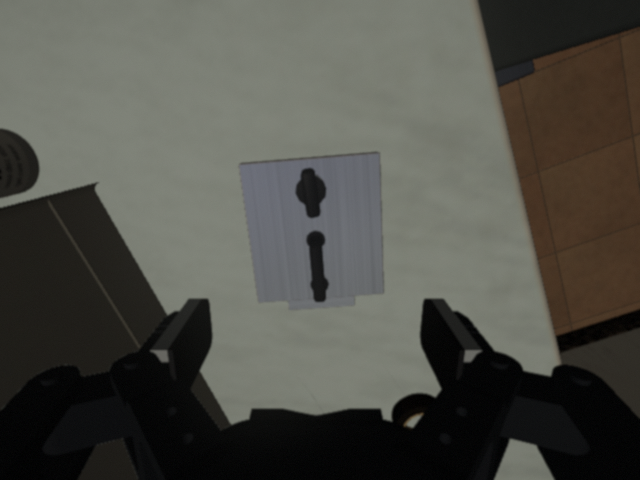

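View pics/d1.png

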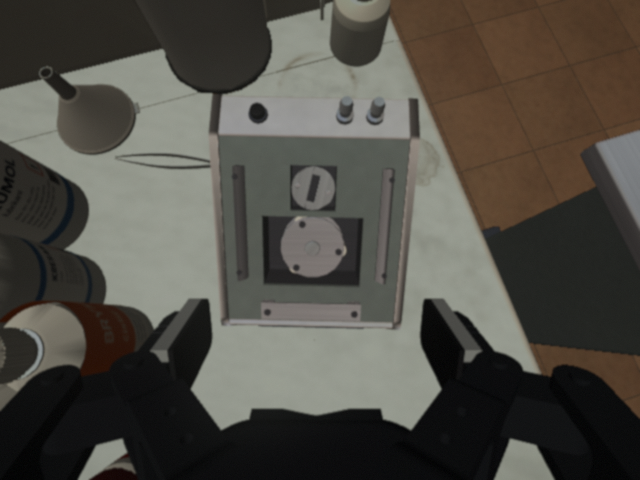

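```bash
python3 - <<'E'
import cv2,numpy as np
a=cv2.imread("pics/c1.png")[145:320,230:395]; b=cv2.imread("pics/d1.png")[150:325,225:405]
g=lambda x:cv2.convertScaleAbs(cv2.resize(x,(400,int(400*x.shape[0]/x.shape[1])),interpolation=cv2.INTER_CUBIC),alpha=1.5)
A,B=g(a),g(b); o=np.zeros((430,800,3),np.uint8); o[:A.shape[0],:400]=A; o[:B.shape[0],400:]=B
cv2.imwrite("pics/crop.png",o); print(400/165,400/180)
E
```

```text
2.4242424242424243 2.2222222222222223
```

View pics/crop.png

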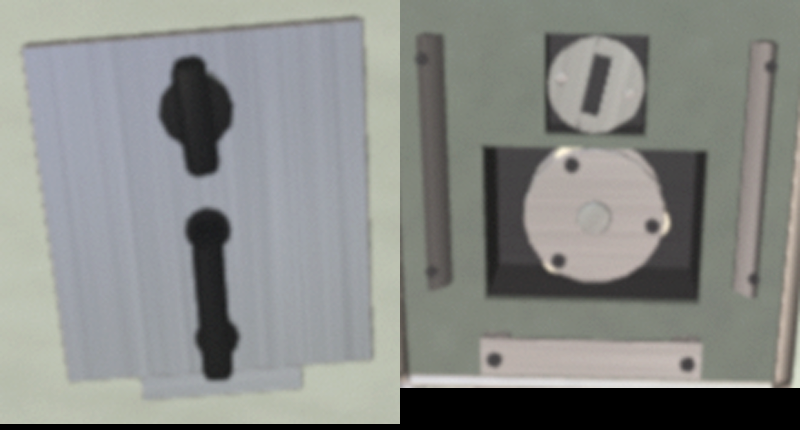

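```bash
cat > fit.py <<'E'
from h import *
import pickle
o=pickle.load(open("look.pkl","rb")); fc,fd=o["c"],o["d"]
ca=lambda p:np.array(p)/ (400/165)+[229.8,144.8]; da=lambda p:np.array(p)/(400/180)+[224.8,149.8]
L=lambda F,p:F[:3,:3]@p+F[:3,3]
cp=[([.06,.055,.012],(24,46)),([.06,-.055,.012],(361,17)),([-.06,-.055,.012],(373,359)),([-.06,.055,.012],(68,381)),([-.074,.03,.003],(144,399)),([-.074,-.03,.003],(303,386))]
dp=[([.014,.043,0],(84,147)),([.014,-.043,0],(306,152)),([-.05,-.043,0],(298,300)),([-.05,.043,0],(86,297)),([.038,0,0],(197,85))]
def rc(v): F=frame(v[2],[v[0],v[1],0]); return np.concatenate([proj(fc,L(F,np.array(p)))-ca(c) for p,c in cp])
def rd(v): F=frame(v[2],[v[0],v[1],v[3]],np.pi/6); return np.concatenate([proj(fd,L(F,np.array(p)))-da(c) for p,c in dp]+[[(v[3]-.085)*1000]])
s=least_squares(rc,[.49,.165,-1.95]); c=s.x; print("cover",c.round(4)); print(s.fun.round(1))
t=least_squares(rd,[.502,-.13,-1.87,.085]); d=t.x; print("deck",d.round(4)); print(t.fun.round(1))
F=frame(d[2],d[[0,1,3]],np.pi/6); C=frame(c[2],[c[0],c[1],0])
def onplane(f,px,F,z):
    O,dr=ray(f,px); n=F[:3,2]; O2=O+dr*((L(F,np.array([0,0,z]))-O)@n)/(dr@n); return F[:3,:3].T@(O2-F[:3,3])
q=[onplane(fd,da(p),F,0) for p in [(196,54),(211,57),(200,115),(182,111)]]; print(np.round(q,4))
for a,b in ((0,3),(1,2)): e=q[a]-q[b]; print("slot angle cw",-np.arctan2(e[1],e[0]), np.hypot(*e[:2]))
w=[onplane(fc,ca(p),C,.048) for p in [(189,57),(203,175)]]; e=w[0]-w[1]; print("wing",np.round(w,4),"cw",-np.arctan2(e[1],e[0]))
for n in("handle","wing"): print(n,onplane(fc,o["c"+n][0]["centre"],C,.04 if n=="handle" else .048).round(4))
for z,P in((0,("slot","pocket","deck")),):
    for n in P: print(n,onplane(fd,o["d"+n][0]["centre"],F,0).round(4))
print("rail/guide",[onplane(fd,da(p),F,h).round(4) for p,h in [((80,339),.011),((302,344),.011),((42,34),.01),((352,42),.01),((375,44),.01)]])
pickle.dump((c,d),open("pose.pkl","wb"))
E
python3 fit.py
```

```text
cover [ 0.4888  0.1633 -1.8661]
[-1.9 -0.7  1.5 -0.7  0.6  0.3 -0.1  0.6 -0.4  0.4  0.3  0.8]
deck [ 0.5029 -0.1333 -1.8893  0.0842]
[-0.7 -1.   0.8 -1.   0.2  1.5  0.1  0.7 -0.4 -0.1 -0.8]
[[ 0.0494  0.0003 -0.    ]
 [ 0.0484 -0.0053 -0.    ]
 [ 0.0265 -0.0017  0.    ]
 [ 0.0279  0.0051 -0.    ]]
slot angle cw 0.22462621874500524 0.021973202854905654
slot angle cw 0.16540276514855157 0.022122340815218085
wing [[ 0.0555  0.0004  0.048 ]
 [ 0.0214 -0.0007  0.048 ]] cw -0.03148343883959678
handle [-0.0263  0.0008  0.04  ]
wing [ 0.0357 -0.0003  0.048 ]
slot [ 0.0363 -0.0021 -0.    ]
pocket [-0.0741 -0.0005  0.    ]
deck [-0.0012  0.0004 -0.    ]
rail/guide [array([-0.0625,  0.0441,  0.011 ]), array([-0.0625, -0.0439,  0.011 ]), array([0.0565, 0.0548, 0.01  ]), array([ 0.056, -0.055,  0.01 ]), array([ 0.0555, -0.0632,  0.01  ])]
```

```bash
python3 - <<'E'
from h import *
import pickle
c,d=pickle.load(open("pose.pkl","rb"))
C=frame(c[2],[c[0],c[1],0]); D=frame(d[2],d[[0,1,3]],np.pi/6)
p,r=toolpose(C,[-.026,0,.1]); movep(p,r)
p,_=toolpose(C,[-.026,0,.018]); print(move_l(p,.12,until_force=8))
grab(80); s=get_state(); print(s["finger_gap"],s["grasp_force"],s["position"]-p,s["contact_force"])
p,_=toolpose(C,[-.026,0,.2]); move_l(p,.15)
p,r=toolpose(D,[-.008,0,.018+.05]); movep(p,r); sleep(.2)
s=get_state(); print(s["finger_gap"],s["contact_force"],s["wrist_torque"],s["position"]-p,s["clock"])
f=snap("wrist"); save(f,"held.png")
E
```

```text
False
-0.0018419235718260592 3.644158273996254 [5.14010641e-04 8.46161454e-05 8.47054144e-04] [-1.8180072  -0.01851941  7.8026434 ]
-0.000455849232271137 [-0.18821404 -0.16256764  0.38803313] [ 0.46802973 -0.13409088 -0.03024704] [0.00043104 0.00076555 0.00062696] 11.0833
```

View pics/held.png

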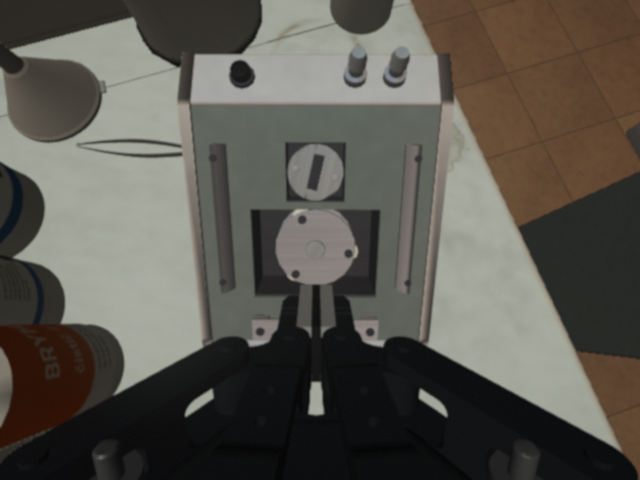

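```bash
python3 - <<'E'
from h import *
import pickle
c,d=pickle.load(open("pose.pkl","rb"))
C=frame(c[2],[c[0],c[1],0])
movep(*toolpose(C,[0.01,0,.13])); sleep(.2)
f=snap("wrist"); save(f,"c2.png")
for n in("tongue","handle","wing","cover"): 
    r=tip_of("wrist",n); print(n,[(np.round(x["centre"]),round(x["score"],2)) for x in r[:1]])
g=snap("side"); 
a=f["img"][120:360,200:480]; b=g["img"][260:350,260:380]
o=np.hstack([cv2.resize(a,(420,360)),cv2.resize(b,(380,360))]); cv2.imwrite("pics/chk.png",o[:,:,::-1])
pickle.dump(f,open("c2.pkl","wb")); print(get_state()["finger_gap"],get_state()["clock"])
E
```

```text
tongue []
handle [(array([316., 278.]), 0.78)]
wing [(array([317., 200.]), 0.56)]
cover [(array([321., 230.]), 0.73)]
0.004346370552333644 12.5583
```

View pics/chk.png

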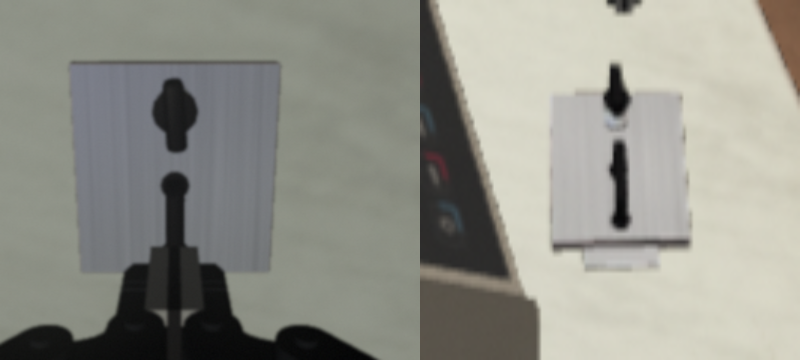

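```bash
cat > g.py <<'E'
from h import *
import pickle
c,d=pickle.load(open("pose.pkl","rb"))
C=frame(c[2],[c[0],c[1],0])
f=pickle.load(open("c2.pkl","rb"))
for px,z in (((316,278),.04),((317,200),.048)):
    print((C[:3,:3].T@(atz(f,px,z)-C[:3,3])).round(4))
let_go(); p,r=toolpose(C,[-.026,0,.1]); movep(p,r); print(get_state()["finger_gap"])
p,_=toolpose(C,[-.026,0,.018]); print(move_l(p,.12,until_force=8)); sleep(.3)
ims=[snap("side")["img"][255:355,250:390],snap("wrist")["img"][200:440,180:460]]
s=get_state(); print(s["position"]-p,s["finger_gap"],s["contact_force"])
grab(60); 
for i in range(3):
    s=get_state(); print(s["finger_gap"],s["grasp_force"],s["position"]-p,s["contact_force"]); sleep(.1)
ims+=[snap("side")["img"][255:355,250:390],snap("wrist")["img"][200:440,180:460]]
ims=[cv2.resize(i,(400,300)) for i in ims]
cv2.imwrite("pics/gr.png",np.vstack([np.hstack(ims[:2]),np.hstack(ims[2:])])[:,:,::-1])
E
python3 g.py
```

```text
[-0.0256 -0.0005  0.04  ]
[ 0.0366 -0.0011  0.048 ]
1.0029810191229473
False
[1.89734960e-04 8.81971352e-05 2.95634192e-04] 1.001681281721035 [-0.33668984  0.17487016  0.64013876]
0.05352102091111561 58.83566379547119 [ 1.11921496e-04 -1.16894331e-05  1.46745142e-04] [-0.79890459 -0.68395923  2.56155426]
0.051233826699291024 58.97458076477051 [ 9.32776254e-05 -9.24789917e-06  1.00996735e-04] [-0.52754839 -1.14005019  1.47755031]
0.051975742021564623 59.13892149925232 [ 5.23401647e-05 -2.19237756e-05  1.09251909e-04] [ 0.27411183 -0.45705287  2.6027304 ]
```

View pics/gr.png

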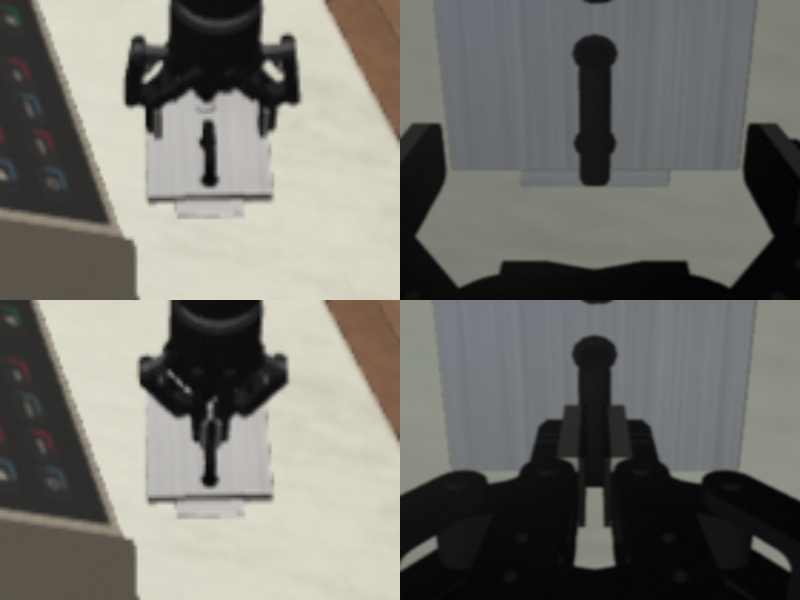

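```bash
python3 - <<'E'
from h import *
import pickle
c,d=pickle.load(open("pose.pkl","rb"))
C=frame(c[2],[c[0],c[1],0])
for z in (.022,.03,.06):
    p,_=toolpose(C,[-.026,0,z]); move_l(p,.06); s=get_state(); print(s["finger_gap"],s["grasp_force"],s["contact_force"].round(1),s["clock"])
    if s["finger_gap"]<.02: break
E
```

```text
0.046756110225058545 58.67692530155182 [ 0.2  0.6 -2.8] 16.3083
0.025507849775373445 58.80044639110565 [ 0.1  0.2 -2.4] 16.5917
0.003611527460552321 0.0 [-1.  -0.5  0.2] 17.2417
```

```bash
python3 - <<'E'
from h import *
import pickle
c,d=pickle.load(open("pose.pkl","rb"))
C=frame(c[2],[c[0],c[1],0])
p,_=toolpose(C,[-.026,0,.025]); print(move_l(p,.03,until_force=4)); s=get_state(); print("probe z",s["position"],s["contact_force"].round(1))
p,r=toolpose(C,[.01,0,.13]); move_l(p,.2); let_go()
f=snap("wrist"); save(f,"c3.png")
a=silhouettes("wrist","cover")
m=a[0]["mask"]; print(a[0]["score"],m.sum(),cv2.minAreaRect(np.argwhere(m)[:,::-1].astype(np.float32)))
for n,z in(("handle",.04),("wing",.048),("tongue",0.),("cover",0.)):
    r=tip_of("wrist",n); print(n,[((C[:3,:3].T@(atz(f,x["centre"],z)-C[:3,3])).round(4),x["score"]) for x in r[:1]])
i=f["img"][130:330,210:430]; cv2.imwrite("pics/c3z.png",cv2.convertScaleAbs(cv2.resize(i,(660,600),interpolation=cv2.INTER_CUBIC),alpha=1.5)[:,:,::-1])
print(get_state()["clock"])
E
```

```text
False
probe z [0.4965805  0.18819227 0.02520564] [ 0.1  0.3 -0.7]
0.7 19216 ((294.902587890625, 240.1734619140625), (140.28929138183594, 149.8237762451172), 5.609274387359619)
handle [(array([-0.0336,  0.0185,  0.04  ]), 0.73)]
wing [(array([0.031 , 0.0117, 0.048 ]), 0.81)]
tongue [(array([-0.0814,  0.0231,  0.    ]), 0.68)]
cover [(array([-0.0073,  0.016 ,  0.    ]), 0.59)]
20.35
```

View pics/c3z.png

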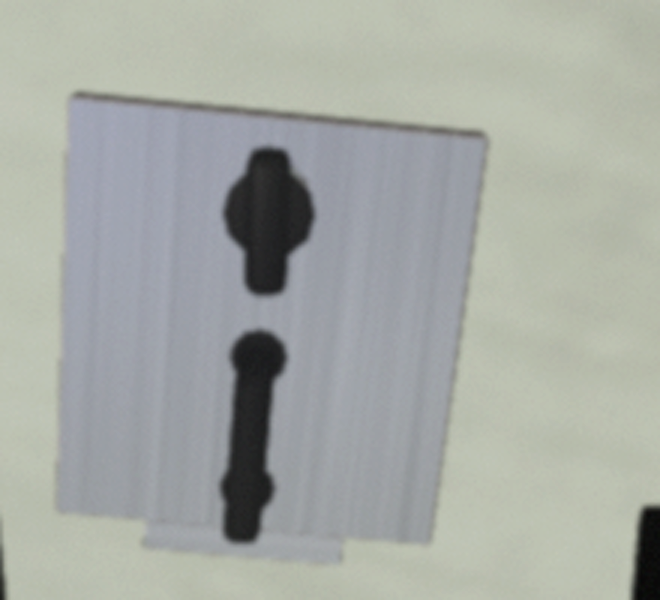

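```bash
cat > fit3.py <<'E'
from h import *
import pickle
L=lambda F,p:F[:3,:3]@np.array(p)+F[:3,3]
def fitc(f,pts,x0=[.49,.165,-1.95,0]):
    cp=[[.06,.055,.012],[.06,-.055,.012],[-.06,-.055,.012],[-.06,.055,.012],[-.074,.03,.003],[-.074,-.03,.003]]
    s=least_squares(lambda v:np.concatenate([proj(f,L(frame(v[2],[v[0],v[1],v[3]]),p))-c for p,c in zip(cp,pts)]),x0)
    return s.x,s.fun
if __name__=="__main__":
    c0,d=pickle.load(open("pose.pkl","rb"))
    f=snap("wrist")
    u=lambda p:np.array(p)/3+[209.7,129.7]
    c,res=fitc(f,[u(p) for p in[(72,97),(486,134),(430,543),(57,513),(142,547),(342,563)]]); print(c.round(4),res.round(1))
    C=frame(c[2],[c[0],c[1],c[3]])
    for z in(.03,.035,.04,.045): print(z,[(C[:3,:3].T@(atz(f,u(p),z)-C[:3,3])).round(4)[:2] for p in[(251,542),(241,542),(253,375),(234,510),(272,390),(267,148),(265,294)]])
    pickle.dump((c,d),open("pose.pkl","wb"))
E
python3 fit3.py
```

```text
[ 0.5052  0.1653 -1.9594 -0.0029] [-1.2 -0.2  0.5  0.9  0.1  0.1  0.  -0.5  1.  -0.3 -0.4 -0.1]
0.03 [array([-0.053 , -0.0025]), array([-0.0533,  0.0002]), array([-0.0045,  0.0007]), array([-0.0438,  0.0028]), array([-0.0082, -0.0046]), array([0.0546, 0.0018]), array([ 0.0176, -0.0007])]
0.035 [array([-0.0502, -0.0026]), array([-0.0505,  0.0001]), array([-0.0027,  0.0005]), array([-0.0412,  0.0026]), array([-0.0063, -0.0046]), array([0.0553, 0.0017]), array([ 0.019 , -0.0008])]
0.04 [array([-0.0475, -0.0027]), array([-0.0477, -0.0001]), array([-0.0008,  0.0004]), array([-0.0386,  0.0024]), array([-0.0044, -0.0047]), array([0.056 , 0.0015]), array([ 0.0204, -0.0009])]
0.045 [array([-0.0447, -0.0028]), array([-0.0449, -0.0002]), array([0.001 , 0.0002]), array([-0.036 ,  0.0022]), array([-0.0025, -0.0047]), array([0.0567, 0.0013]), array([ 0.0219, -0.001 ])]
```

```bash
python3 - <<'E'
from h import *
import pickle
c,d=pickle.load(open("pose.pkl","rb"))
C=frame(c[2],[c[0],c[1],0])
grab(40)
p,r=toolpose(C,[0.0,.03,.06]); movep(p,r); g=snap("side")
p2,_=toolpose(C,[0.0,.03,.006]); print(move_l(p2,.04,until_force=5)); s=get_state(); print("probe",(C[:3,:3].T@(s["position"]-C[:3,3])).round(4),s["contact_force"].round(1),s["clock"])
move_l(p,.15)
print(proj(g,p)); a=proj(g,p).astype(int)
i=g["img"][a[1]-40:a[1]+40,a[0]-50:a[0]+50].copy(); i=cv2.resize(i,(750,600),interpolation=cv2.INTER_CUBIC); cv2.drawMarker(i,(375,300),(255,0,0),0,20,1); cv2.imwrite("pics/tip.png",i[:,:,::-1])
E
```

```text
False
probe [-0.0001  0.0302  0.0063] [0.3 0.  0.6] 23.15
[305.20377526 290.05047162]
```

```bash
python3 - <<'E'
from h import *
import pickle
c,d=pickle.load(open("pose.pkl","rb"))
C=frame(c[2],[c[0],c[1],0])
p,r=toolpose(C,[0.0,.03,.008]); move_l(p,.15)
p2,_=toolpose(C,[0.0,.03,-.02]); print(move_l(p2,.03,until_force=4)); s=get_state(); print("probe",(C[:3,:3].T@(s["position"]-C[:3,3])).round(4),s["contact_force"].round(1),s["clock"])
p,r=toolpose(C,[0.0,.03,.04]);move_l(p,.15)
E
```

```text
True
probe [-0.      0.03   -0.0092] [-0.7  0.   7.1] 24.7833
```

```bash
cat >> h.py <<'E'
TIP=.021
def tp(F,p,turn=0): return toolpose(F,np.array(p)-[0,0,TIP],turn)
def loc(F):
    s=get_state(); Rt=R.from_rotvec(s["eef_rot"]).as_matrix(); return (F[:3,:3].T@(np.array(s["position"])-TIP*Rt[:,2]-F[:3,3])).round(4),(F[:3,:3].T@s["contact_force"]).round(1),round(float(s["finger_gap"]),3),round(float(s["clock"]),2)
E
python3 - <<'E'
from h import *
import pickle,sys
c,d=pickle.load(open("pose.pkl","rb"))
C=frame(c[2],[c[0],c[1],0]); D=frame(d[2],d[[0,1,3]],np.pi/6)
p,r=tp(C,[-.026,0,.075]); movep(p,r); let_go()
p,r=tp(C,[-.026,0,.0175]); print(move_l(p,.12,r,until_force=8),loc(C))
grab(80); print("grip",loc(C))
p,r=tp(C,[-.026,0,.04]); move_l(p,.1,r); print("lift",loc(C))
if loc(C)[2]<.06: sys.exit("slip")
p,r=tp(C,[-.026,0,.13]); move_l(p,.25,r)
p,r=tp(D,[-.008,0,.0175+.035]); movep(p,r); print("above",loc(D))
f=snap("wrist"); save(f,"held2.png")
for n,z in(("wing",.048+.035),("cover",.035)):
    t=tip_of("wrist",n)
    for x in t[:1]:
        o,v=ray(f,x["centre"]); n_=D[:3,2]; P=o+v*((D[:3,3]+n_*z-o)@n_)/(v@n_); print(n,x["score"],(D[:3,:3].T@(P-D[:3,3])).round(4))
E
```

```text
False (array([-0.0262,  0.0002,  0.0177]), array([-0.2,  0.1,  0.8]), 1.0, 26.98)
grip (array([-0.0261,  0.0002,  0.0179]), array([ 0.4, -0.9,  5. ]), 0.095, 27.67)
lift (array([-0.0261,  0.0001,  0.0399]), array([ 0.3, -0.4, -2.9]), 0.095, 28.04)
above (array([-0.009 , -0.0005,  0.0522]), array([-2.5,  0.7, -3.2]), 0.096, 29.64)
wing 0.89 [ 0.0553 -0.0009  0.083 ]
cover 0.83 [ 0.0179 -0.0023  0.035 ]
```

```bash
python3 - <<'E'
from h import *
import pickle,sys
c,d=pickle.load(open("pose.pkl","rb"))
D=frame(d[2],d[[0,1,3]],np.pi/6)
p,r=tp(D,[-.008,0,.0175-.005]); print(move_l(p,.05,r,until_force=6),loc(D)); L=loc(D)[0]
p,r=tp(D,[-.026-.006,L[1],L[2]-.0005]); print(move_l(p,.05,r,until_force=12),loc(D))
f=snap("wrist"); save(f,"slid.png"); g=snap("side"); save(g,"slid_s.png")
for n,z in(("wing",.048),("cover",.0),("handle",.04)):
    t=tip_of("wrist",n)
    for x in t[:1]:
        o,v=ray(f,x["centre"]); n_=D[:3,2]; P=o+v*((D[:3,3]+n_*z-o)@n_)/(v@n_); print(n,x["score"],(D[:3,:3].T@(P-D[:3,3])).round(4))
E
```

```text
True (array([-0.0081, -0.0004,  0.0189]), array([ 0.4, -1.1,  5.1]), 0.096, 30.44)
True (array([-0.0263,  0.0006,  0.019 ]), array([ 1.9, -0.7,  3.3]), 0.096, 30.87)
wing 0.96 [ 0.0383 -0.0002  0.048 ]
cover 0.71 [-0.0003  0.0009 -0.    ]
handle 0.92 [-0.0261  0.0001  0.04  ]
```

```bash
python3 - <<'E'
from h import *
import pickle,sys
c,d=pickle.load(open("pose.pkl","rb"))
D=frame(d[2],d[[0,1,3]],np.pi/6)
L=loc(D)[0]
p,r=tp(D,[-.026-.006,L[1],L[2]-.0005]); print(move_l(p,.05,r,until_force=15),loc(D)); L=loc(D)[0]
p,r=tp(D,L+[.0005,0,0]); move_l(p,.05,r); let_go()
p,r=tp(D,[L[0],0,.08]); move_l(p,.2,r)
f=snap("wrist"); save(f,"rel.png")
for n,z in(("wing",.049),("cover",.0),("handle",.041)):
    t=tip_of("wrist",n)
    for x in t[:1]:
        o,v=ray(f,x["centre"]); n_=D[:3,2]; P=o+v*((D[:3,3]+n_*z-o)@n_)/(v@n_); print(n,x["score"],(D[:3,:3].T@(P-D[:3,3])).round(4))
m=silhouettes("wrist","wing"); 
if m: print(cv2.fitEllipse(np.argwhere(m[0]["mask"])[:,::-1].astype(np.float32)),m[0]["mask"].sum(),m[0]["score"])
cv2.imwrite("pics/relz.png",cv2.resize(f["img"][60:400,130:510],(760,600),interpolation=cv2.INTER_CUBIC)[:,:,::-1]); print(loc(D))
E
```

```text
False (array([-0.0267,  0.0008,  0.0192]), array([19.1, -4. , 11. ]), 0.096, 31.37)
wing 0.98 [0.0375 0.0008 0.049 ]
cover 0.74 [-0.043   0.0017 -0.    ]
handle 0.92 [-0.0266  0.0002  0.041 ]
((315.24444580078125, 146.3908233642578), (32.74980545043945, 59.30335235595703), 177.0100860595703) 2126 0.64
(array([-0.0266, -0.0008,  0.0788]), array([ 0.1, -0.1, -0. ]), 0.998, 33.06)
```

View pics/relz.png

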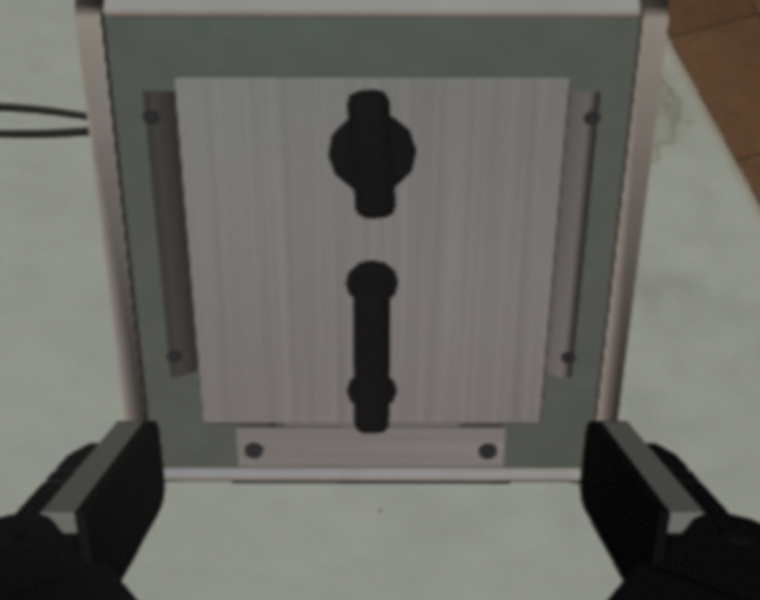

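```bash
python3 - <<'E'
from h import *
import pickle,sys
c,d=pickle.load(open("pose.pkl","rb"))
D=frame(d[2],d[[0,1,3]],np.pi/6)
P=lambda z,t:tp(D,[.0378,.0004,z],t)
Z=.0287
movep(*P(.075,-.05)); p,r=P(Z,-.05); print(move_l(p,.12,r,until_force=6),loc(D)); grab(50); print("grip",loc(D))
ok=False
for t in (.2,.28,.12,.36,.04):
    movep(*P(Z,t)); print(t,loc(D))
    p,r=P(Z-.0065,t); hit=move_l(p,.03,r,until_force=7); L=loc(D); print("push",hit,L)
    if not hit: ok=True; break
    p,r=P(Z,t); move_l(p,.05,r)
print(ok)
E
```

```text
False (array([0.0371, 0.0002, 0.0286]), array([0.2, 0.2, 0.3]), 0.999, 33.96)
grip (array([0.0378, 0.0005, 0.0289]), array([-0.7, -0.7,  1.3]), 0.215, 34.61)
0.2 (array([0.0378, 0.0005, 0.0288]), array([-0. , -0.6,  1.8]), 0.216, 34.96)
push False (array([0.0378, 0.0005, 0.0222]), array([ 0. , -0.1,  5.5]), 0.216, 35.33)
True
```

```bash
python3 - <<'E'
from h import *
import pickle,sys
c,d=pickle.load(open("pose.pkl","rb"))
D=frame(d[2],d[[0,1,3]],np.pi/6)
P=lambda z,t:tp(D,[.0378,.0004,z],t)
Z=.0287
p,r=P(Z-.0138,.2); print(move_l(p,.04,r,until_force=15),loc(D))
if loc(D)[1][2]>25: sys.exit()
for a in (.4,.8,1.2,1.5,1.6):
    movep(*P(Z-.0138,.2+a)); s=get_state(); print(a,loc(D),"tq",round(float(D[:3,2]@s["wrist_torque"]),2))
    if abs(D[:3,2]@s["wrist_torque"])>2.5: break
f=snap("wrist"); save(f,"turned.png")
m=silhouettes("wrist","wing"); print([(x["score"],x["mask"].sum()) for x in m[:1]])
E
```

```text
False (array([0.0378, 0.0005, 0.0153]), array([ 1. , -2.4,  7.9]), 0.218, 35.66)
0.4 (array([0.0378, 0.0005, 0.0154]), array([ 0.2, -2.1,  8.3]), 0.217, 36.12) tq -0.02
0.8 (array([0.0378, 0.0005, 0.0154]), array([ 0.1, -2. ,  7.6]), 0.218, 36.59) tq -0.03
1.2 (array([0.0378, 0.0005, 0.0154]), array([ 0.1, -1.5,  8.1]), 0.212, 37.06) tq -0.0
1.5 (array([0.0378, 0.0005, 0.0154]), array([ 0.6, -2.5,  7.8]), 0.218, 37.45) tq -0.06
1.6 (array([0.0378, 0.0005, 0.0154]), array([ 0. , -1.3,  7.6]), 0.217, 37.7) tq 0.03
[(0.68, np.int64(2622))]
```

```bash
python3 - <<'E'
from h import *
import pickle,sys
c,d=pickle.load(open("pose.pkl","rb"))
D=frame(d[2],d[[0,1,3]],np.pi/6)
P=lambda z,t:tp(D,[.0378,.0004,z],t)
Z=.0287
for a in (1.7,1.8,1.9):
    movep(*P(Z-.0138,.2+a)); s=get_state(); tq=float(D[:3,2]@s["wrist_torque"]); print(a,loc(D),"tq",round(tq,2))
    if abs(tq)>.3: break
p,r=P(Z-.0105,.2+a); move_l(p,.03,r); sleep(.2); print("up",loc(D))
f=snap("wrist"); m=silhouettes("wrist","wing"); b=m[0]["mask"].astype(np.uint8)
print(m[0]["score"],b.sum(),cv2.minAreaRect(np.argwhere(b)[:,::-1].astype(np.float32)))
ys,xs=np.nonzero(b); print(xs.min(),xs.max(),ys.min(),ys.max())
E
```

```text
1.7 (array([0.0378, 0.0005, 0.0154]), array([ 0.7, -1.5,  7.5]), 0.216, 38.05) tq 0.0
1.8 (array([0.0378, 0.0005, 0.0154]), array([-0.3, -2. ,  7.8]), 0.214, 38.3) tq -0.02
1.9 (array([0.0378, 0.0006, 0.0154]), array([-0.4, -2.2,  7.8]), 0.218, 38.55) tq 0.14
up (array([0.0378, 0.0006, 0.0191]), array([-0.7, -1.7,  9. ]), 0.218, 39.01)
0.94 2749 ((315.5, 316.0), (88.0, 43.0), 90.0)
294 337 272 360
```

```bash
python3 - <<'E'
from h import *
import pickle,sys
c,d=pickle.load(open("pose.pkl","rb"))
D=frame(d[2],d[[0,1,3]],np.pi/6)
P=lambda z,t:tp(D,[.0378,.0004,z],t)
Z=.0287
p,r=P(Z-.0138,2.1); print(move_l(p,.04,r,until_force=15),loc(D))
for t in (2.1,2.16,2.22,2.28):
    movep(*P(Z-.0138,t)); sleep(.1); s=get_state(); tq=float(D[:3,2]@s["wrist_torque"]); print(t,loc(D),"tq",round(tq,2))
    if abs(tq)>.35: break
p,r=P(Z-.0105,t); move_l(p,.03,r); sleep(.1); print("up",loc(D))
let_go(); print("open",loc(D))
p,r=P(.05,t); move_l(p,.2,r); movep(*tp(D,[-.0266,0,.08])); sleep(.2)
f=snap("wrist"); save(f,"after.png"); m=silhouettes("wrist","wing"); b=m[0]["mask"].astype(np.uint8)
print(m[0]["score"],b.sum(),m[0]["centre"]); 
q=np.argwhere(b)[:,::-1].astype(np.float32); print(cv2.minAreaRect(q),cv2.fitEllipse(q))
dark=(f["img"][100:220,230:400].max(2)<45).astype(np.uint8)
n,lab,st,ce=cv2.connectedComponentsWithStats(dark); print(st[1:][st[1:,4]>100],ce[1:][st[1:,4]>100])
print("\n".join("".join('#' if v else '.' for v in row[::3]) for row in dark[::5]))
for n in("wing","cover","handle"):
    t=tip_of("wrist",n); print(n,[(x["score"],np.round(x["centre"],1)) for x in t[:1]])
for z in(.0345,.039,.049): print(z,proj(f,(D@np.array([.0378,.0004,z,1]))[:3]).round(1))
print(loc(D))
E
```

```text
False (array([0.0378, 0.0005, 0.0152]), array([-0.3,  0.1,  4.2]), 0.218, 39.36)
2.1 (array([0.0378, 0.0006, 0.015 ]), array([-0.4,  0.1,  5.3]), 0.219, 39.71) tq 0.19
2.16 (array([0.0378, 0.0006, 0.015 ]), array([-0.3, -0.5,  6.4]), 0.22, 40.06) tq 0.17
2.22 (array([0.0378, 0.0005, 0.015 ]), array([-0.7, -0.2,  6.7]), 0.219, 40.41) tq 0.32
2.28 (array([0.0378, 0.0005, 0.015 ]), array([-0.8, -1. ,  6.5]), 0.219, 40.76) tq 0.4
up (array([0.0378, 0.0004, 0.019 ]), array([ 0.4, -2.7, 10.4]), 0.219, 41.12)
open (array([0.0378, 0.0004, 0.0181]), array([-0.6,  0.4, -0.1]), 1.0, 41.77)
0.71 1907 [315.4, 147.1]
((315.52532958984375, 146.09535217285156), (65.23589324951172, 42.03502655029297), 48.57633590698242) ((315.0433044433594, 145.9129180908203), (31.675294876098633, 54.563602447509766), 116.57656860351562)
[[  54   26   63   42 1745]
 [  74  109   23   11  195]] [[ 85.30945559  46.21547278]
 [ 85.17948718 114.96923077]]
.........................................................
.........................................................
....................................................
[... 774 characters left out ...]
...........................................
.........................................................
.........................................................
.........................................................
.........................................................
.........................................................
...........................####..........................
.........................#######.........................
wing [(0.79, array([315.9, 150.5]))]
cover [(0.61, array([313. , 207.5]))]
handle [(0.61, array([317. , 269.5]))]
0.0345 [314.1 147.4]
0.039 [314.1 147.9]
0.049 [314.  149.2]
(array([-0.0266,  0.    ,  0.08  ]), array([-0.2, -0.8,  1. ]), 1.0, 44.38)
```

```bash
python3 - <<'E'
from h import *
import pickle
c,d=pickle.load(open("pose.pkl","rb"))
D=frame(d[2],d[[0,1,3]],np.pi/6)
p,r=tp(D,[.0378,.0,.052]); move_l(p,.25,r); grab(20)
q,r=tp(D,[.0378,.0,.034]); print(move_l(q,.04,r,until_force=3),loc(D)); move_l(p,.25,r)
p,r=tp(D,[.038,.036,.045]); move_l(p,.25,r); p2,r=tp(D,[.038,.036,.023]); move_l(p2,.2,r)
q,r=tp(D,[.038,.036,.008]); print(move_l(q,.04,r,until_force=3),loc(D)); move_l(p,.2,r)
print(loc(D))
E
```

```text
True (array([0.0377, 0.0003, 0.0376]), array([0.7, 0.2, 4.5]), -0.003, 45.98)
True (array([0.038 , 0.0367, 0.0128]), array([ 0.4, -1.8,  6.3]), 0.003, 47.12)
(array([0.0379, 0.0368, 0.0458]), array([ 0. , -0.6,  0. ]), 0.001, 47.44)
```

```bash
python3 - <<'E'
from h import *
import pickle
c,d=pickle.load(open("pose.pkl","rb"))
D=frame(d[2],d[[0,1,3]],np.pi/6)
q,r=tp(D,[.038,.036,.0165]); move_l(q,.25,r)
q,r=tp(D,[.038,.036,.009]); print(move_l(q,.012,r,until_force=2),loc(D))
q,r=tp(D,[.038,.036,.045]); move_l(q,.3,r); q,r=tp(D,[.0378,.0,.0415]); move_l(q,.3,r)
q,r=tp(D,[.0378,.0,.033]); print(move_l(q,.012,r,until_force=2),loc(D))
q,r=tp(D,[.0378,0,.06]); move_l(q,.3,r); print(loc(D))
E
```

```text
True (array([0.0379, 0.0362, 0.0128]), array([ 0.6, -1.2,  4.8]), -0.002, 48.14)
True (array([0.0378, 0.0009, 0.0388]), array([ 0.7, -0.7,  4.6]), -0.0, 49.05)
(array([0.0377, 0.001 , 0.0606]), array([-0.4, -0.3, -0.3]), -0.002, 49.3)
```

```bash
python3 -c "
from cell import *
print(sign_off())"
```

```text
the job is handed in; nothing more can be done
None
```

The cover is back home on the face and the stud appears locked. A probe put the wing top 26.0 mm above the cover, which matches a stud push of 10 mm, and the wing stands at roughly 2.0 rad. I handed the job in at about 49 s and no verdict was reported. Two early grasps failed because the fingertips sit about 21 mm short of the reported TCP, and they slid the cover about 16 mm on the worktop.

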